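Close up the cereal boxes in the counter dispenser

TASK

Guests have taken some cereal boxes: close up the ones left in the far lane. Hold the follower's release bar up, slide the follower along until its sprung plate presses the row snugly against the end wall, then let go so that the latch drops fully into the nearest notch and keeps the row under spring pressure. Do not crush the boxes, do not drag or force the lowered latch hard against the notches, leave every box standing in its lane, and leave the other things as they are.

Things in the scene. Friction and masses are not known exactly. Their poses are not given: they have to be found in the camera images.
- rack: Stainless counter dispenser, 176 mm (x) by 345 mm (y), two lanes along its y, floor 6 mm thick. Origin: middle of the underside. The far lane (centre line x = +43 mm, 76 mm wide inside) has the end wall at its -y end and the follower at its +y end; it holds the row to be closed up. The near lane (x = -39 mm) holds stock only. Fixed to the counter
- notch_rail: Outer rail of the far lane, 8 mm thick, at the rack's x = +85 mm, same axes; origin 6 mm above the table. Its top edge is notched from y = -38 to +80 mm: pitch 7 mm, square notches 4.5 mm wide and 8 mm deep, teeth 2.5 mm wide, their tops 30 mm above the table. From y = +80 to +122 mm it is cut away: parking place of the latch, no teeth. Fixed
- endwall: Upright steel end wall of the far lane, 76 x 6 x 74 mm, against which the row of boxes is to stand; origin at the foot of its inner face (the face towards the rack's +y), 6 mm above the table. Fixed to the rack
- follower (a joint): Position of the follower along the far lane, m: 0 = fully back; grows as it moves towards the end wall (the rack's -y), up to 0.142. An aluminium block 56 mm wide, 28 mm thick, top 87 mm above the table, on a shoe 72 x 60 mm. It cannot lift or turn; slides with about 1 N of friction plus 0.6 N at 0.05 m/s. Starts somewhere in the parking place (0 to 0.028)
- follower_front (a point): Face of the follower's sprung plate (68 x 62 mm steel) where it stands when nothing presses it: 36 mm ahead (rack's -y) of the release bar. The point stays on the follower when the plate is pressed. The plate gives way from 2 N on, 0.9 N per mm, and is fully in after 11 mm (12 N); then it is solid. The whole row of boxes drags with 0.5 to 1.6 N
- release_bar (a joint): How far the release bar is raised, m: 0 = down, its latch blade (3 mm, under the bar's longer leg, above the notched rail) is in a notch or the parking place; 0.006 = the blade rests on a tooth, not caught; above 0.007 = clear, the follower slides; 0.012 = upper stop. A spring (4.5 N down, 6.3 N up) and 90 g weight press it down. Play in a notch 0.75 mm either way
- bar_grip (a point): Place to take the release bar: black round bar 10 mm thick, 84 mm long, along the rack's x above the follower; its axis 128 mm above the table when down. The point lies on the axis, about midway between its two legs (at least 27 mm clear on either side of it), 36 mm of air under the bar. Moves with follower and bar; axes as the rack's
- cereal_a: Portion-size cereal box, printed cardboard, 70 mm wide (x), 92 mm tall, between 22 and 46 mm thick (y; the six all differ); origin at the middle of its underside. Four of the six, in any order, stand in the far lane between the end wall and the follower with gaps between them; the other two are stock in the near lane
- cereal_b: Portion-size cereal box, printed cardboard, 70 mm wide (x), 92 mm tall, between 22 and 46 mm thick (y; the six all differ); origin at the middle of its underside. Four of the six, in any order, stand in the far lane between the end wall and the follower with gaps between them; the other two are stock in the near lane
- cereal_c: Portion-size cereal box, printed cardboard, 70 mm wide (x), 92 mm tall, between 22 and 46 mm thick (y; the six all differ); origin at the middle of its underside. Four of the six, in any order, stand in the far lane between the end wall and the follower with gaps between them; the other two are stock in the near lane
- cereal_d: Portion-size cereal box, printed cardboard, 70 mm wide (x), 92 mm tall, between 22 and 46 mm thick (y; the six all differ); origin at the middle of its underside. Four of the six, in any order, stand in the far lane between the end wall and the follower with gaps between them; the other two are stock in the near lane
- cereal_e: Portion-size cereal box, printed cardboard, 70 mm wide (x), 92 mm tall, between 22 and 46 mm thick (y; the six all differ); origin at the middle of its underside. Four of the six, in any order, stand in the far lane between the end wall and the follower with gaps between them; the other two are stock in the near lane
- cereal_f: Portion-size cereal box, printed cardboard, 70 mm wide (x), 92 mm tall, between 22 and 46 mm thick (y; the six all differ); origin at the middle of its underside. Four of the six, in any order, stand in the far lane between the end wall and the follower with gaps between them; the other two are stock in the near lane
- jam_jar_a: Small jam jar, 43 mm across, 41 mm tall, in the near lane of the rack; bystander, origin under its middle
- jam_jar_b: Second small jam jar like it, also in the near lane; bystander
- bowl: White cereal bowl, 116 mm across, 50 mm tall, on the counter beyond the rack; bystander, origin under its middle
- easel_sign: Small blank chalkboard on a white easel, 70 mm wide, 85 mm tall, near the rack's end-wall end; bystander, origin under its middle
- milk_jug: Steel milk jug with handle, 72 mm across, 100 mm tall, right of the robot; bystander, origin under its middle
- honey_jar: Honey jar, 64 mm across, 85 mm tall, left of the robot; bystander, origin under its middle

How it is judged:
By the outcome, as a careful person would: the job done as asked, in the order asked, and still so for the second after the job is handed in, with the robot touching nothing.
It also fails if it takes over 48 s, if anything falls off the work surface, if the arm or the gripper's body presses on something with over 40 N, if the wrist force passes 120 N, or if a joint passes its speed limit or range.

ROBOT

A 6-joint arm with a two-finger parallel gripper is mounted at the origin on the work surface. World frame = base frame: x ahead of the robot, y to its left, z up, the work surface at z = 0. Lengths are in m, angles in rad, forces in N, time in s.
With the tool pointing down it reaches from about 0.35 to 0.975 m from the base axis. Payload 4.9 kg.
Tool frame: the origin (TCP) lies on the centre line of the jaws, within the pads' length; the fingertips stand ahead of it and the grasp point (between the pads) is the TCP (manip.tip_extent is the z of the fingertips in the tool frame, in m); z points along the fingers, y is the line along which they close (so a half turn about z gives the same grasp; the last joint's range is limited). The gripper opens to 85 mm and grips with 20 to 120 N. Pads are 22 mm wide; open, the fingers measure 114 mm over their backs; the gripper's body (76 mm by 85 mm) begins 54 mm behind the grasp point. The pads swing forward as they close: fully open they stand 13 mm farther back than shut.
Start: joints at [1.052, 0.053, 1.613, -0, 1.476, -0.119], TCP at [0.243, 0.576, 0.25] pointing down, gripper open.
Joint ranges: [-3.01, 3.01], [-1.01, 2.22], [0.06, 2.58], [-1.02, 4.17], [0.09, 2.62], [-3.14, 3.14]. Speed limits (rad/s): [2.57, 2.57, 3.14, 3.14, 3.14, 3.14].

INTERFACE

Orientations are given as a unit quaternion [w, x, y, z].
In Python, from plant import manip gives the robot as it stands. The module is installed in compiled form; this text tells all that it offers.
- The arm moves only by the shell command python3 -m crank 'ROWS'. ROWS is a JSON list of rows, 1 to 5 of them, each an object with the fields finger_gap (the opening from 0.0 (shut) to 1.0 (fully open)), pos (a list: dx, dy, dz in shares of the most that a row can go, 1 being 62.5 mm), turn_vec (a list: a rotation vector rx, ry, rz in fractions of the full range, 1 being pi rad); a field left out counts as zero (the opening has to be given); each row shifts and turns the commanded pose from where the row before left it, along the tool's axes as they then stand; what a row does not reach is not made up. A row lasts 1/8 s, in which the tool goes at most 0.0625 m and 0.188 rad, less where a joint would pass 70% of its speed; a pose out of reach is approached as far as the arm can. The fingers move at their own pace and stop on an object; the grip force is fixed at half the most. Time passes only in rows, so rows that do not move let the fingers close. It prints the time, the measured TCP pose, the force, the opening and the grip force at its end. Input that does not fit is refused with a message, and nothing moves.
- manip.state(): the state, without advancing time (a new reading comes with each control period).
- manip.grab_frame(name): name is "scene" or "top" or "wrist"; returns (picture, depth): 480x640x3 uint8, red, green, blue; 480x640 float32, m along the optical axis (not along the pixel's ray), 0 where there is no reading.
- manip.camera_params(name): a dict with "intrinsics" (3x3 intrinsics, pixels), "xyz" and "orientation" of the camera in the world. Camera axes: x right, y down, z forward; pixel columns grow to the right and rows downward; lengths in m; the calibration is good to about 2 mm. A picture is of the moment at which its call begins: read the wrist's pose just before it. camera_params takes no time and is no camera call; for the wrist camera it gives the pose at the moment of the call.
- manip.job_done(): hands the job in; it is judged then, once.
Trained networks look in the newest picture that a camera, given by its name, has taken for a name from the list of things; names that differ only in an ending like _2 or _b are one class to them, and where a whole thing is asked for, a point or a joint stands for the part that bears it (a point fixed in the world has none). Each returns a list of dicts, best first, with "conf" (0 to 1); they miss things now and then, are a little off and sometimes report something else, mostly with a low value. They report only what shows in the picture. A call takes as long as a camera call.
- manip.look_for(camera, query): "extent" ([left, top, right, bottom] in pixels, round what is visible of it).
- manip.outline_of(camera, query): "region" (480x640 bool, what is visible of it) and "extent" ([left, top, right, bottom] in pixels, round what is visible of it).
- manip.mark_of(camera, query): "centre" ([row, column] in pixels: a listed point, or the origin of a listed thing).
The state is a dict: "time": time; "joint_pos": joint angles; "joint_vel": joint speeds; "joint_efforts": joint torques, N m; "tool_pos": TCP position; "tool_rot": TCP orientation; "contact_force": force on the tool from outside, world axes, zero at the start; "ft_torque": the same for the moment, N m; "gripper_width": opening from 0.0 (shut) to 1.0 (fully open); "grasp_force": force on a finger pad.
Only numpy, scipy, OpenCV 4.12 (cv2) and the standard library are available. Lean on these libraries where they do the work, as an engineer would, in place of code of your own. Each camera call takes 0.05 s, during which the arm holds its last target. There are 200 camera calls.

## Working session

There is one attempt and no reset: what is moved stays moved. The work goes in short steps, Python scripts to look and compute and a shell command to move; the robot and the scene stay as the last step left them, time stands still between calls to the robot, and variables do not carry over. Pictures are saved under pics/ and viewed, at most 10 in all, crops included, and the job is handed in when it is done.

```bash
mkdir -p pics
cat > h.py <<'E'
import numpy as np, cv2
from plant import manip
from scipy.spatial.transform import Rotation as R
def rot(q): return R.from_quat([q[1],q[2],q[3],q[0]]).as_matrix()
def world(c,r,col,d):
    p=manip.camera_params(c); K=np.array(p["intrinsics"])
    v=np.array([(col-K[0,2])/K[0,0]*d,(r-K[1,2])/K[1,1]*d,d])
    return rot(p["orientation"])@v+np.array(p["xyz"])
def ray_z(c,r,col,z):
    o=world(c,r,col,0); a=world(c,r,col,1)-o
    return o+a*(z-o[2])/a[2]
E
python3 - <<'E'
from h import *
s=manip.state();print(s["tool_pos"],s["tool_rot"],manip.tip_extent)
for c in("scene","top"):
    im,d=manip.grab_frame(c);cv2.imwrite(f"pics/{c}0.png",im[:,:,::-1])
    print(c,manip.camera_params(c)["xyz"])
    for q in("bar_grip","rack","follower_front","endwall"):
        for m in manip.mark_of(c,q)[:1]:
            r,k=m["centre"];dd=d[int(r),int(k)]
            print(q,m,dd,world(c,r,k,dd).round(4), ray_z(c,r,k,{"bar_grip":.128,"rack":0,"follower_front":.06,"endwall":.006}[q]).round(4))
E
```

```text
[0.24298865 0.57520482 0.24908726] [-3.31065250e-04  1.98582384e-01  9.80083685e-01 -9.46873493e-04] 0.019
scene [1.1145744  0.89844617 1.25036849]
bar_grip {'centre': [269.6, 345.4], 'conf': 0.54} 1.4849255 [0.5223 0.1238 0.1265] [0.5231 0.1249 0.128 ]
rack {'centre': [265.5, 339.3], 'conf': 0.84} 1.6166449 [0.4789 0.04   0.034 ] [0.4612 0.0161 0.    ]
follower_front {'centre': [276.7, 339.1], 'conf': 0.55} 1.5557241 [0.5142 0.0893 0.0607] [0.5139 0.0889 0.06  ]
endwall {'centre': [234.0, 295.7], 'conf': 0.53} 1.6291792 [ 0.5378 -0.0789  0.0801] [ 0.5013 -0.1407  0.006 ]
top [ 0.34087787 -0.02121265  1.21811044]
bar_grip {'centre': [252.6, 264.8], 'conf': 0.46} 1.0999285 [0.5094 0.1199 0.1327] [0.5102 0.1205 0.128 ]
rack {'centre': [278.0, 310.8], 'conf': 0.65} 1.2156142 [0.4606 0.0114 0.0049] [0.4611 0.0115 0.    ]
follower_front {'centre': [259.0, 287.9], 'conf': 0.63} 1.2211528 [0.5113 0.0732 0.0092] [0.5041 0.0693 0.06  ]
endwall {'centre': [261.8, 371.9], 'conf': 0.51} 1.1543407 [ 0.4958 -0.1457  0.0713] [ 0.5046 -0.1528  0.006 ]
```

Run:
```python
from h import *
a=cv2.imread("pics/top0.png")[150:420,210:430];b=cv2.imread("pics/scene0.png")[170:390,230:450]
a=cv2.resize(a,(400,491),interpolation=3);b=cv2.resize(b,(400,400),interpolation=3)
o=np.zeros((491,800,3),np.uint8);o[:,:400]=a;o[:400,400:]=b
cv2.imwrite("pics/c0.png",o)
```

```text
(no output)
```

View pics/c0.png

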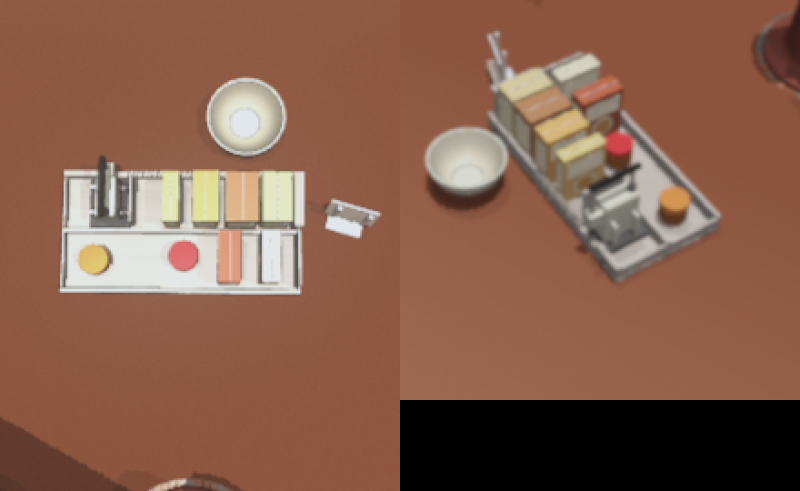

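Run:
```python
from h import *
im,d=manip.grab_frame("top")
rr,cc=np.mgrid[0:480,0:640]
p=manip.camera_params("top");K=np.array(p["intrinsics"])
V=np.stack([(cc-K[0,2])/K[0,0]*d,(rr-K[1,2])/K[1,1]*d,d],-1)@rot(p["orientation"]).T+np.array(p["xyz"])
print("table z",np.median(V[390,200:400,2]))
reg=manip.outline_of("top","rack")
for q in("rack","follower","release_bar","cereal_a"):
  for m in manip.outline_of("top",q)[:6 if q[0]=="c" else 1]:
    g=m["region"]&(d>0); P=V[g]
    lo,hi={"rack":(0,.03),"follower":(.08,.1),"release_bar":(.118,.14),"cereal_a":(.09,.105)}[q]
    P=P[(P[:,2]>lo)&(P[:,2]<hi)]
    if len(P)<8: print(q,len(P));continue
    rc=cv2.minAreaRect((P[:,:2]*1000).astype(np.float32))
    print(q,round(m["conf"],2),len(P),np.round(rc[0],1),np.round(rc[1],1),round(rc[2],2),P.min(0).round(3),P.max(0).round(3))
```

```text
table z 0.0004702072257160017
rack 0.62 4479 [472.3  19.2] [350.1 197. ] 89.48 [ 0.373 -0.156  0.   ] [0.572 0.195 0.03 ]
follower 0
release_bar 0.71 135 [511.5 119.7] [79.  10.2] 0.45 [0.472 0.115 0.125] [0.551 0.125 0.138]
cereal_a 0.95 373 [422.4 -53.4] [29.8 69.4] 89.76 [ 0.388 -0.068  0.092] [ 0.457 -0.039  0.104]
cereal_a 0.94 495 [503.2 -70. ] [42.7 69.1] 89.85 [ 0.469 -0.091  0.091] [ 0.538 -0.049  0.104]
cereal_a 0.9 294 [ 422.3 -108. ] [69.2 26.6] 1.4 [ 0.388 -0.122  0.09 ] [ 0.457 -0.095  0.105]
cereal_a 0.77 256 [504.5  28.8] [70.6 20.5] 0.32 [0.469 0.018 0.091] [0.54  0.039 0.104]
cereal_a 0.59 390 [504.8 -19.4] [34.9 69.8] 89.1 [ 0.47  -0.036  0.09 ] [ 0.54  -0.001  0.105]
```

Careful with the scale: shifts go in shares of 62.5 mm and turns go in shares of pi rad. That gives: -0.0506 m is -0.8096, -0.0297 m is -0.4752, -0.1333 rad is -0.0424.

```bash
python3 -m crank '[{"finger_gap":1, "turn_vec":[0, 0, -0.0424]}, {"finger_gap":1, "turn_vec":[0, 0, -0.0424]}, {"finger_gap":1, "turn_vec":[0, 0, -0.0424]}, {"finger_gap":1, "pos":[-0.4752, -0.8096, 0]}, {"finger_gap":1, "pos":[-0.4752, -0.8096, 0]}]' && python3 -m crank '[{"finger_gap":1, "pos":[-0.4752, -0.8096, 0]}, {"finger_gap":1, "pos":[-0.4752, -0.8096, 0]}, {"finger_gap":1, "pos":[-0.4752, -0.8096, 0]}, {"finger_gap":1, "pos":[-0.4752, -0.8096, 0]}, {"finger_gap":1, "pos":[-0.4752, -0.8096, 0]}]' && python3 -m crank '[{"finger_gap":1, "pos":[-0.4752, -0.8096, 0]}, {"finger_gap":1, "pos":[-0.4752, -0.8096, 0]}, {"finger_gap":1}]'
```

```text
time: 1.42
tool_pos: [0.303, 0.4736, 0.2503]
tool_rot: [0.0, -0.001, 1.0, -0.0]
contact_force: [1.5, -0.7, 0.6]
gripper_width: 1.004
grasp_force: 0.0
time: 2.05
tool_pos: [0.4519, 0.2198, 0.2507]
tool_rot: [0.001, -0.0, 1.0, 0.0]
contact_force: [0.8, -0.5, 0.2]
gripper_width: 1.002
grasp_force: 0.0
time: 2.42
tool_pos: [0.512, 0.1172, 0.2504]
tool_rot: [0.0, 0.003, 1.0, -0.0]
contact_force: [0.3, 0.4, -0.9]
gripper_width: 1.0
grasp_force: 0.0
```

Run:
```python
from h import *
s=manip.state();print(s["tool_pos"])
im,d=manip.grab_frame("wrist");cv2.imwrite("pics/w0.png",im[:,:,::-1])
rr,cc=np.mgrid[0:480,0:640]
p=manip.camera_params("wrist");K=np.array(p["intrinsics"]);print(p["xyz"])
V=np.stack([(cc-K[0,2])/K[0,0]*d,(rr-K[1,2])/K[1,1]*d,d],-1)@rot(p["orientation"]).T+np.array(p["xyz"])
np.save("V.npy",V)
for q,z in(("bar_grip",.128),("follower_front",.06),("rack",0)):
  for m in manip.mark_of("wrist",q)[:1]: print(q,m,ray_z("wrist",*m["centre"],z).round(4))
for q,lo,hi in(("release_bar",.118,.14),("cereal_a",.09,.105)):
  for m in manip.outline_of("wrist",q)[:6]:
    g=m["region"]&(d>0); P=V[g]
    P=P[(P[:,2]>lo)&(P[:,2]<hi)]
    if len(P)<8: print(q,len(P));continue
    rc=cv2.minAreaRect((P[:,:2]*1000).astype(np.float32))
    print(q,round(m["conf"],2),len(P),np.round(rc[0],1),np.round(rc[1],1),round(rc[2],2),np.percentile(P,1,0).round(4),np.percentile(P,99,0).round(4))
```

```text
[0.51198476 0.11723273 0.25040245]
[0.42621992 0.11902254 0.37363024]
bar_grip {'centre': [240.1, 325.1], 'conf': 0.66} [0.5106 0.1225 0.128 ]
follower_front {'centre': [206.6, 288.1], 'conf': 0.61} [0.5007 0.0893 0.06  ]
rack {'centre': [156.4, 231.4], 'conf': 0.72} [0.4606 0.0253 0.    ]
release_bar 0.8 1362 [510.5 120.8] [ 9.6 82.9] 89.59 [0.47   0.1158 0.128 ] [0.5494 0.1256 0.1336]
cereal_a 0.79 3764 [503.1  -8.8] [56.7 70.1] 89.82 [ 0.4686 -0.0362  0.091 ] [ 0.5366 -0.0006  0.099 ]
cereal_a 0.68 2314 [502.5  29.7] [22.5 69.6] 89.74 [0.468  0.0189 0.091 ] [0.5363 0.0406 0.0991]
cereal_a 0.67 4400 [ 502.7 -115. ] [47.4 69.8] 89.95 [ 0.4682 -0.1371  0.0913] [ 0.5364 -0.0967  0.0989]
cereal_a 0.64 3854 [421.2 -93.8] [56.  70.1] 88.85 [ 0.3869 -0.1207  0.0906] [ 0.4551 -0.0944  0.099 ]
cereal_a 0.64 4939 [503.  -66.9] [61.8 70.7] 89.39 [ 0.4679 -0.0919  0.0906] [ 0.5371 -0.0461  0.099 ]
cereal_a 0.56 4498 [420.6 -51.8] [32.5 69.9] 89.79 [ 0.3864 -0.0669  0.0908] [ 0.4546 -0.0362  0.099 ]
```

View pics/w0.png

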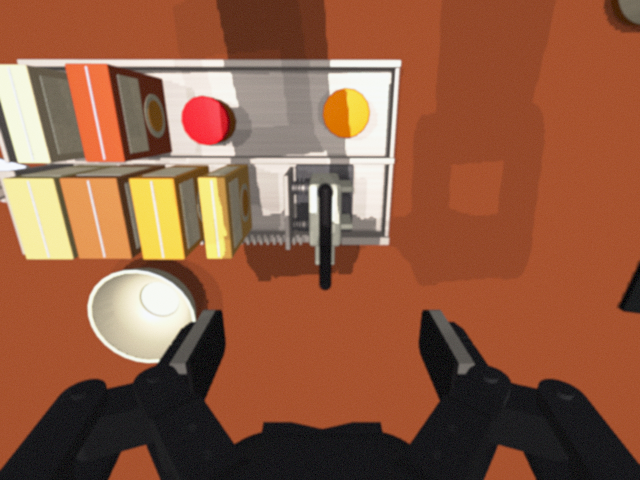

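In the tool's units: 0.041 m is 0.656, 0.04 m is 0.64.

```bash
python3 -m crank '[{"finger_gap":1, "pos":[0.024, 0.056, 0.64]}, {"finger_gap":1, "pos":[0, 0, 0.64]}, {"finger_gap":0.6, "pos":[0, 0, 0.656]}, {"finger_gap":0.4}, {"finger_gap":0.3}]'
python3 - <<'E'
from h import *
s=manip.state();print(s["tool_pos"],s["gripper_width"])
im,d=manip.grab_frame("wrist");cv2.imwrite("pics/w1.png",im[:,:,::-1])
for m in manip.mark_of("wrist","bar_grip")[:1]: print(m,ray_z("wrist",*m["centre"],.128).round(4))
E
```

```text
time: 3.35
tool_pos: [0.5098, 0.1245, 0.131]
tool_rot: [0.001, -0.001, 1.0, 0.0]
contact_force: [-0.4, 0.1, 0.6]
gripper_width: 0.379
grasp_force: 0.0
[0.50984325 0.12453959 0.13102057] 0.3789719257166612
```

View pics/w1.png

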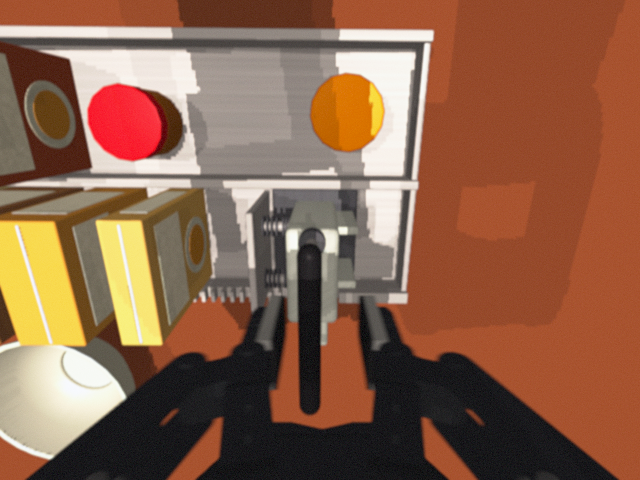

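In the tool's units: -0.004 m is -0.064, 0.002 m is 0.032.

```bash
python3 -m crank '[{"finger_gap":0.3, "pos":[0, -0.064, 0.032]}, {"finger_gap":0.2}, {"finger_gap":0}, {"finger_gap":0}, {"finger_gap":0}]'; python3 -m crank '[{"finger_gap":0}]'
```

```text
time: 4.08
tool_pos: [0.5094, 0.1197, 0.1279]
tool_rot: [0.0, 0.0, 1.0, -0.0]
contact_force: [-1.1, -0.4, 5.1]
gripper_width: 0.092
grasp_force: 58.6
time: 4.2
tool_pos: [0.5094, 0.1198, 0.1279]
tool_rot: [0.0, -0.0, 1.0, -0.0]
contact_force: [-2.0, -1.5, 4.9]
gripper_width: 0.093
grasp_force: 58.7
```

In the tool's units: -0.005 m is -0.08.

```bash
python3 -m crank '[{"finger_gap":0, "pos":[0, 0, -0.08]}, {"finger_gap":0, "pos":[0, 0, -0.08]}, {"finger_gap":0}]'; python3 -m crank '[{"finger_gap":0, "pos":[0, -0.128, 0]}, {"finger_gap":0, "pos":[0, -0.192, 0]}, {"finger_gap":0, "pos":[0, -0.192, 0]}, {"finger_gap":0, "pos":[0, -0.128, 0]}, {"finger_gap":0, "pos":[0, -0.128, 0]}]';python3 -m crank '[{"finger_gap":0, "pos":[0, -0.128, 0]}, {"finger_gap":0, "pos":[0, -0.128, 0]}, {"finger_gap":0, "pos":[0, -0.128, 0]}, {"finger_gap":0}]';  python3 - <<'E'
from h import *
s=manip.state();print(s["tool_pos"],s["gripper_width"])
im,d=manip.grab_frame("wrist");cv2.imwrite("pics/w2.png",im[:,:,::-1])
E
```

```text
time: 4.58
tool_pos: [0.5092, 0.1198, 0.1364]
tool_rot: [0.0, -0.0, 1.0, -0.0]
contact_force: [5.7, -0.6, -6.0]
gripper_width: 0.092
grasp_force: 58.3
time: 5.2
tool_pos: [0.5089, 0.0721, 0.1361]
tool_rot: [-0.0, -0.0, 1.0, 0.001]
contact_force: [5.0, 1.3, -6.8]
gripper_width: 0.094
grasp_force: 58.5
time: 5.7
tool_pos: [0.5087, 0.0471, 0.1367]
tool_rot: [-0.001, 0.0, 1.0, -0.0]
contact_force: [3.9, -1.4, -7.5]
gripper_width: 0.088
grasp_force: 58.5
[0.50870977 0.04711868 0.13669651] 0.08819305107339229
```

View pics/w2.png

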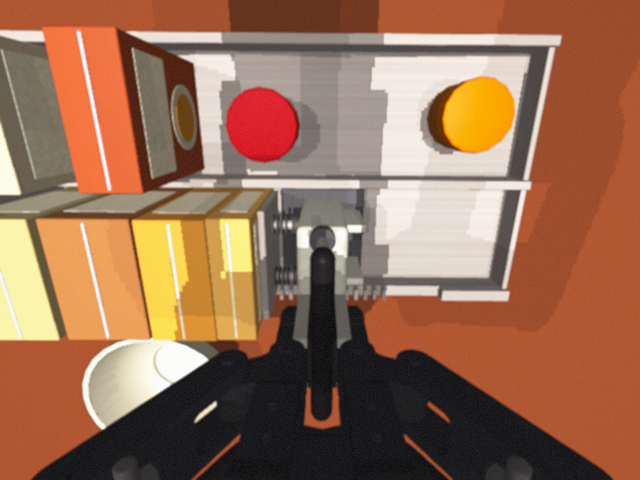

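In the tool's units: -0.006 m is -0.096, -0.004 m is -0.064.

```bash
python3 -m crank '[{"finger_gap":0, "pos":[0, -0.096, -0.008]}, {"finger_gap":0, "pos":[0, -0.064, 0]}, {"finger_gap":0}]'
python3 - <<'E'
from h import *
s=manip.state();print(s["tool_pos"],s["gripper_width"])
im,d=manip.grab_frame("wrist");cv2.imwrite("pics/w3.png",im[:,:,::-1])
p=manip.camera_params("wrist");K=np.array(p["intrinsics"])
rr,cc=np.mgrid[0:480,0:640]
V=np.stack([(cc-K[0,2])/K[0,0]*d,(rr-K[1,2])/K[1,1]*d,d],-1)@rot(p["orientation"]).T+np.array(p["xyz"])
np.save("V.npy",V)
for c in("scene","top","wrist"):
  im,d=manip.grab_frame(c)
  for m in manip.outline_of(c,"cereal_a")[:6]:
    p=manip.camera_params(c);K=np.array(p["intrinsics"])
    V=np.stack([(cc-K[0,2])/K[0,0]*d,(rr-K[1,2])/K[1,1]*d,d],-1)@rot(p["orientation"]).T+np.array(p["xyz"])
    P=V[m["region"]&(d>0)];P=P[(P[:,2]>.095)&(P[:,2]<.102)&(P[:,0]>.465)]
    if len(P)>8: print(c,round(m["conf"],2),len(P),np.percentile(P,2,0).round(4),np.percentile(P,98,0).round(4))
  for m in manip.mark_of(c,"endwall")[:1]: print(m,ray_z(c,*m["centre"],.006).round(4))
  for m in manip.mark_of(c,"notch_rail")[:1]: print(m,ray_z(c,*m["centre"],.006).round(4))
E
```

```text
time: 6.12
tool_pos: [0.5087, 0.0374, 0.1376]
tool_rot: [-0.001, 0.0, 1.0, -0.0]
contact_force: [1.8, -0.3, -7.0]
gripper_width: 0.091
grasp_force: 58.5
[0.50871354 0.03743606 0.13756461] 0.09085356252473646
scene 0.93 168 [ 0.4876 -0.0548  0.0951] [ 0.5401 -0.0189  0.1017]
scene 0.74 57 [ 0.5001 -0.0174  0.0951] [0.5399 0.003  0.1009]
scene 0.59 218 [ 0.4778 -0.0971  0.0951] [ 0.5406 -0.0549  0.1014]
{'centre': [234.2, 292.9], 'conf': 0.59} [ 0.5083 -0.1442  0.006 ]
{'centre': [277.2, 311.2], 'conf': 0.57} [0.549  0.0146 0.006 ]
top 0.86 325 [ 0.4713 -0.0537  0.0952] [ 0.5373 -0.0213  0.1016]
top 0.7 424 [ 0.4714 -0.1408  0.0952] [ 0.5367 -0.1009  0.1016]
{'centre': [262.6, 368.6], 'conf': 0.64} [ 0.5024 -0.1439  0.006 ]
wrist 0.93 10559 [ 0.4689 -0.101   0.0964] [ 0.5359 -0.0573  0.0989]
wrist 0.86 5077 [ 0.4691 -0.0197  0.0961] [0.5358 0.0012 0.0989]
wrist 0.68 8260 [ 0.4697 -0.0555  0.0964] [ 0.5365 -0.0213  0.0989]
wrist 0.64 6571 [ 0.4696 -0.1368  0.0965] [ 0.5366 -0.103   0.0989]
{'centre': [281.2, 292.7], 'conf': 0.85} [0.5475 0.0139 0.006 ]
```

In the tool's units: -0.003 m is -0.048.

```bash
for i in 1; do python3 -m crank '[{"finger_gap":0, "pos":[0, -0.048, 0]}, {"finger_gap":0}]'; python3 -m crank '[{"finger_gap":0, "pos":[0, -0.048, 0]}, {"finger_gap":0}]'; done
python3 - <<'E'
from h import *
s=manip.state();print(s["tool_pos"],s["contact_force"])
im,d=manip.grab_frame("wrist");cv2.imwrite("pics/w4.png",im[:,:,::-1])
a=cv2.imread("pics/w3.png")[180:330,180:420];b=im[180:330,180:420,::-1]
cv2.imwrite("pics/c4.png",cv2.resize(np.vstack([a,b]),None,fx=2,fy=2,interpolation=3)[:600])
rr,cc=np.mgrid[0:480,0:640]
p=manip.camera_params("wrist");K=np.array(p["intrinsics"])
V=np.stack([(cc-K[0,2])/K[0,0]*d,(rr-K[1,2])/K[1,1]*d,d],-1)@rot(p["orientation"]).T+np.array(p["xyz"])
V0=np.load("V.npy")
for W in(V0,V):
  for lo,hi in((.093,.1),(.062,.071)):   # box top edge / plate top
    P=W.reshape(-1,3);P=P[(P[:,2]>lo)&(P[:,2]<hi)&(P[:,0]>.475)&(P[:,0]<.53)]
    P=P[P[:,1]<.03]
    print(len(P),np.percentile(P[:,1],[90,95,98,99.5]).round(4) if len(P) else "")
  P=W.reshape(-1,3);P=P[(P[:,0]>.541)&(P[:,0]<.550)&(P[:,1]>.04)&(P[:,1]<.11)]
  h,e=np.histogram(P[P[:,2]>.0285][:,1],np.arange(.04,.11,.001));print(h)
E
```

```text
time: 7.02
tool_pos: [0.5088, 0.0353, 0.1376]
tool_rot: [-0.0, -0.0, 1.0, 0.001]
contact_force: [-0.2, 2.4, -6.4]
gripper_width: 0.088
grasp_force: 58.6
time: 7.28
tool_pos: [0.5088, 0.0325, 0.1376]
tool_rot: [-0.0, -0.0, 1.0, 0.001]
contact_force: [-1.8, 5.1, -6.5]
gripper_width: 0.093
grasp_force: 58.6
[0.50877899 0.03248168 0.13757562] [-1.77727218  5.08444887 -6.5452628 ]
24261 [-0.0111 -0.0044 -0.0004  0.0012]
241 [0.0266 0.0285 0.0294 0.0299]
[35 20  0  0  0  0  0  0  0  0  0  0  0  0  0  0  6 14  8  9  0  0  0  4
 10 13  6  0  0  0  1 15 13  3  0  0  0  3 15 11  7  0  0  0  5 13 11  8
  0  0  0  5 12 15  4  0  0  0  0  0  0  0  0  0  0  0  0  0  0]
24957 [-0.0127 -0.0059 -0.0017  0.    ]
252 [0.0266 0.0282 0.0291 0.0297]
[ 0  0  0  0  0  0  0  0  0  0 10 11  9  0  0  0  5  9 16  5  0  0  0  0
 13 16  2  0  0  0  1 18 11  7  0  0  0  8 10 12  6  0  0  0  5 14 11  3
  0  0  0  4 13 12  5  0  0  0  0  0  0  0  0  0  0  0  0  0  0]
```

View pics/c4.png

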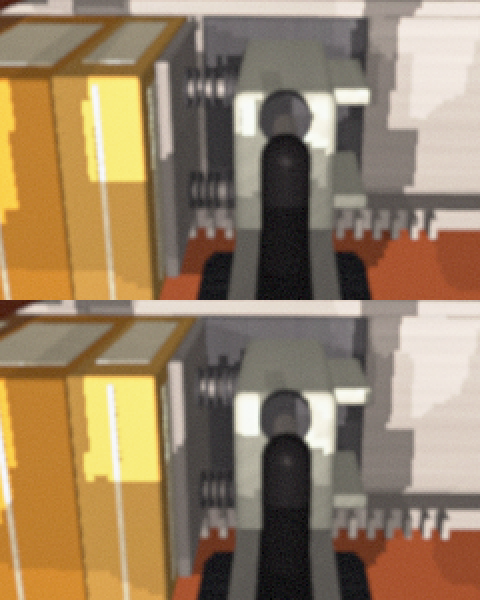

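In the tool's units: 0.003 m is 0.048.

```bash
python3 -m crank '[{"finger_gap":0, "pos":[0, 0, 0.048]}, {"finger_gap":0}]'; python3 -m crank '[{"finger_gap":0, "pos":[0, 0, 0.016]}, {"finger_gap":0}]'; python3 -m crank '[{"finger_gap":0, "pos":[0, 0, 0.008]}, {"finger_gap":0}]'
```

```text
time: 7.58
tool_pos: [0.5088, 0.0324, 0.1346]
tool_rot: [-0.0, -0.0, 1.0, 0.001]
contact_force: [-1.5, 4.5, -6.0]
gripper_width: 0.089
grasp_force: 58.7
time: 7.82
tool_pos: [0.5088, 0.0324, 0.1337]
tool_rot: [-0.0, -0.0, 1.0, 0.001]
contact_force: [-2.4, 4.7, -6.2]
gripper_width: 0.093
grasp_force: 58.7
time: 8.07
tool_pos: [0.5088, 0.0324, 0.1333]
tool_rot: [-0.0, -0.0, 1.0, 0.001]
contact_force: [-3.2, 6.2, -6.2]
gripper_width: 0.095
grasp_force: 58.7
```

In the tool's units: 0.0007 m is 0.0112.

```bash
python3 -m crank '[{"finger_gap":0, "pos":[0, 0, 0.0112]}, {"finger_gap":0}]'; python3 -m crank '[{"finger_gap":0, "pos":[0, 0, 0.0112]}, {"finger_gap":0}]'
```

```text
time: 8.32
tool_pos: [0.5088, 0.0326, 0.1326]
tool_rot: [-0.0, -0.0, 1.0, 0.001]
contact_force: [-2.2, 5.6, -6.5]
gripper_width: 0.093
grasp_force: 58.8
time: 8.57
tool_pos: [0.5088, 0.0327, 0.132]
tool_rot: [-0.0, -0.0, 1.0, 0.001]
contact_force: [-3.0, 7.4, -5.4]
gripper_width: 0.094
grasp_force: 58.7
```

In the tool's units: 0.0008 m is 0.0128.

```bash
python3 -m crank '[{"finger_gap":0, "pos":[0, 0, 0.0128]}, {"finger_gap":0}]'; python3 -m crank '[{"finger_gap":0, "pos":[0, 0, 0.0128]}, {"finger_gap":0}]'
```

```text
time: 8.82
tool_pos: [0.5088, 0.0328, 0.1312]
tool_rot: [-0.0, -0.0, 1.0, 0.001]
contact_force: [-2.0, 8.0, -4.7]
gripper_width: 0.093
grasp_force: 58.8
time: 9.07
tool_pos: [0.5088, 0.0329, 0.1305]
tool_rot: [-0.0, -0.0, 1.0, 0.001]
contact_force: [-2.6, 6.8, -5.1]
gripper_width: 0.092
grasp_force: 58.8
```

In the tool's units: 0.0005 m is 0.008.

```bash
python3 -m crank '[{"finger_gap":0, "pos":[0, 0.008, 0]}, {"finger_gap":0}]'; python3 -m crank '[{"finger_gap":0, "pos":[0, 0, 0.016]}, {"finger_gap":0}]'; python3 -m crank '[{"finger_gap":0, "pos":[0, 0, 0.016]}, {"finger_gap":0}]'
```

```text
time: 9.32
tool_pos: [0.5088, 0.0331, 0.1304]
tool_rot: [-0.0, -0.0, 1.0, 0.001]
contact_force: [-2.4, 5.1, -5.9]
gripper_width: 0.092
grasp_force: 58.8
time: 9.57
tool_pos: [0.5088, 0.0331, 0.1294]
tool_rot: [-0.0, -0.0, 1.0, 0.001]
contact_force: [-2.1, 5.7, -5.8]
gripper_width: 0.092
grasp_force: 58.8
time: 9.82
tool_pos: [0.5088, 0.0331, 0.1285]
tool_rot: [-0.0, -0.0, 1.0, 0.001]
contact_force: [-2.4, 6.8, -5.5]
gripper_width: 0.094
grasp_force: 58.8
```

In the tool's units: 0.0004 m is 0.0064.

```bash
python3 -m crank '[{"finger_gap":0, "pos":[0, 0, 0.0064]}, {"finger_gap":0}]'; python3 -m crank '[{"finger_gap":0.35}, {"finger_gap":0.4}, {"finger_gap":0.4}, {"finger_gap":0.4}]';  python3 - <<'E'
from h import *
s=manip.state();print(s["tool_pos"],s["gripper_width"])
im,d=manip.grab_frame("wrist")
cv2.imwrite("pics/w5.png",im[:,:,::-1])
E
```

```text
time: 10.07
tool_pos: [0.5088, 0.0331, 0.1282]
tool_rot: [-0.0, -0.0, 1.0, 0.001]
contact_force: [-2.4, 5.3, -5.1]
gripper_width: 0.094
grasp_force: 58.8
time: 10.58
tool_pos: [0.5096, 0.032, 0.1285]
tool_rot: [0.001, 0.0, 1.0, -0.0]
contact_force: [-0.8, -0.5, -0.7]
gripper_width: 0.401
grasp_force: 0.0
[0.5095815  0.03204048 0.12848036] 0.40135868096176053
```

View pics/w5.png

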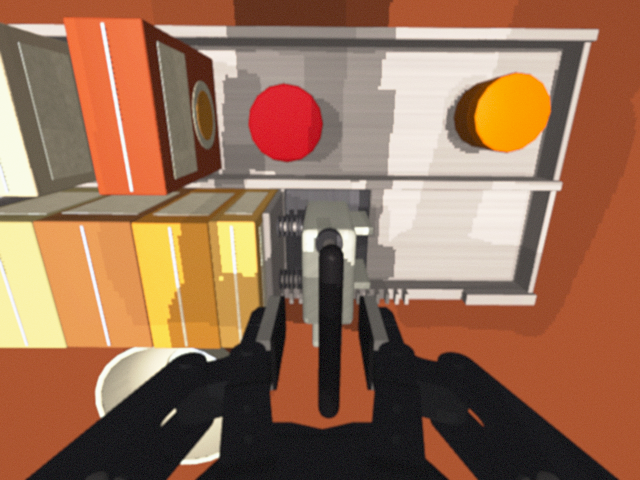

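Bar (col 330, rows 255–410) is free between the open fingers, and the plate at col 270 is against the closed row. I'll back off upward and check the bar's height and position.

In the tool's units: -0.05 m is -0.8, -0.04 m is -0.64.

```bash
python3 -m crank '[{"finger_gap":0.4, "pos":[0, 0, -0.48]}, {"finger_gap":0.5, "pos":[0, 0, -0.64]}, {"finger_gap":1, "pos":[0, 0, -0.8]}, {"finger_gap":1}]';  python3 - <<'E'
from h import *
rr,cc=np.mgrid[0:480,0:640]
for c in("wrist","top"):
  im,d=manip.grab_frame(c);cv2.imwrite(f"pics/{c}6.png",im[:,:,::-1])
  p=manip.camera_params(c);K=np.array(p["intrinsics"])
  V=np.stack([(cc-K[0,2])/K[0,0]*d,(rr-K[1,2])/K[1,1]*d,d],-1)@rot(p["orientation"]).T+np.array(p["xyz"])
  if c=="wrist":
    P=V.reshape(-1,3);P=P[(P[:,2]>.105)&(P[:,2]<.16)&(abs(P[:,0]-.51)<.035)&(abs(P[:,1]-.033)<.02)];print("bar",len(P),np.percentile(P,[2,50,98],0).round(4))
  for m in manip.outline_of(c,"cereal_a")[:6]:
    P=V[m["region"]&(d>0)];P=P[(P[:,2]>.094)&(P[:,2]<.103)]
    if len(P)>8: print(c,len(P),np.percentile(P,2,0).round(4),np.percentile(P,98,0).round(4))
E
```

```text
time: 11.12
tool_pos: [0.5117, 0.032, 0.2537]
tool_rot: [0.005, -0.0, 1.0, -0.001]
contact_force: [-0.9, 0.2, 0.4]
gripper_width: 0.903
grasp_force: 0.0
bar 1138 [[0.4762 0.0306 0.1256]
 [0.5074 0.0351 0.1288]
 [0.5435 0.0399 0.1305]]
wrist 3518 [ 0.4673 -0.1024  0.094 ] [ 0.5339 -0.0583  0.096 ]
wrist 1676 [ 0.4673 -0.021   0.094 ] [ 5.339e-01 -4.000e-04  9.610e-02]
wrist 3112 [ 0.4673 -0.1433  0.094 ] [ 0.534  -0.1044  0.0961]
wrist 3506 [ 0.3852 -0.0681  0.0941] [ 0.4516 -0.0388  0.0965]
wrist 2752 [ 0.4681 -0.0565  0.094 ] [ 0.5341 -0.0226  0.096 ]
wrist 2988 [ 0.3863 -0.122   0.0941] [ 0.4523 -0.0973  0.0965]
top 354 [ 0.4715 -0.0562  0.0944] [ 0.5324 -0.0212  0.1022]
top 256 [ 0.3881 -0.1197  0.0948] [ 0.4543 -0.0974  0.1019]
top 360 [ 0.3878 -0.0682  0.0944] [ 0.4559 -0.0386  0.1016]
top 456 [ 0.4715 -0.1435  0.0944] [ 0.5366 -0.1033  0.1021]
top 465 [ 0.4698 -0.101   0.0944] [ 0.5371 -0.0586  0.1022]
```

View pics/wrist6.png

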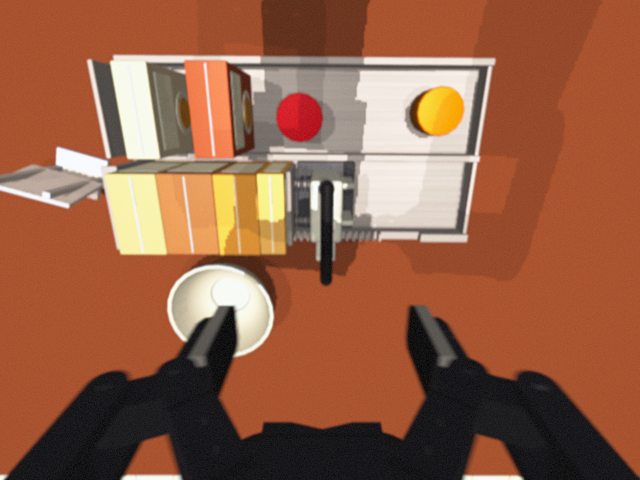

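```bash
python3 -c "from plant import manip; print(manip.job_done())"
```

```text
the job is handed in; nothing more can be done
None
```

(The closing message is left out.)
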